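# Dispense a dryer ball with the linked-lid lever

## Robot

A 6-joint arm with a two-finger parallel gripper is mounted at the origin on the work surface. World frame = base frame: x ahead of the robot, y to its left, z up, the work surface at z = 0. Lengths are in m, angles in rad, forces in N, time in s.
With the tool pointing down it reaches from about 0.35 to 0.975 m from the base axis. Payload 7.1 kg.
Tool frame: the origin (TCP) lies at the very end of the fingers, on their centre line; the grasp point (between the pads) lies 19 mm behind it (bot.hold_point_z is the distance from the TCP to the grasp point, in m); z points along the fingers, y is the line along which they close (so a half turn about z gives the same grasp; the last joint's range is limited). The gripper opens to 88 mm and grips with 3 to 60 N. Pads are 20 mm wide; open, the fingers measure 115 mm over their backs; the gripper's body (75 mm by 178 mm) begins 61 mm behind the grasp point.
Start: joints at [-1.198, 0.423, 1.63, -0, 1.089, -0.019], TCP at [0.239, -0.578, 0.223] pointing down, gripper open.
Joint ranges: [-3, 3], [-0.9, 2.11], [0.09, 2.58], [-1.31, 4.45], [0.11, 2.69], [-2.54, 2.54]. Speed limits (rad/s): [2.39, 2.39, 3.01, 3.14, 3.14, 3.14].

## Interface

Orientations are given as a rotation vector (axis times angle).
In Python, from workcell import bot, vision, ticket gives the robot as it stands.
- The arm moves only by the tool drive_tool, never from a script. Its argument "steps" is a list of rows, each a list of 7 numbers: the turn, a rotation vector about the tool's x, y, z in degrees, then the shift along the tool's x, y, z in mm, then the opening in per cent of the stroke, from 0 (shut) to 100 (fully open). In form: [[wx, wy, wz, tx, ty, tz, claw], ...]. A call has 1 to 8 rows; each row is the pose to reach, as a shift and turn from the pose commanded when the call began, along the tool's axes at that moment; what a row does not reach only later rows make up. A row lasts 1/8 s, in which the tool goes at most 62.5 mm and 10.7 degrees, less where a joint would pass 70% of its speed; a pose out of reach is approached as far as the arm can. A call with a gripper value outside its range is refused whole. The fingers move at their own pace and stop on an object; the grip force is fixed at half the most. Time passes only in rows, so rows that repeat a pose let the fingers close. It gives the time, the measured TCP pose, the force, the opening and the grip force at its end, in the units of the state.
- bot.state(): the state, without advancing time (a new reading comes with each control period).
- vision.camera(name): name is "scene" or "top"; returns a dict with "img" (400x640x3 uint8, blue, green, red), "fx", "fy", "cx", "cy" (pixels), "world_from_camera" (4x4, takes a point from camera to world coordinates). Camera axes: x right, y up, looking along -z (the intrinsics and any distortion apply to the point x, -y, -z); pixel columns grow to the right and rows downward; lengths in m; the calibration is good to about 2 mm. A picture is of the moment at which its call begins. There is no depth.
- ticket.job_done(): hands the job in; it is judged then, once.
The state is a dict: "time_s": time; "joint_positions": joint angles; "joint_velocities": joint speeds; "tau": joint torques, N m; "position": TCP position; "ee_rot": TCP orientation; "wrist_force": force on the tool from outside, world axes, zero at the start; "wrist_torque": the same for the moment, N m; "gripper_width": opening from 0.0 (shut) to 1.0 (fully open); "gripper_force": force on a finger pad.
Only numpy, scipy, OpenCV 4.12 (cv2) and the standard library are available. Lean on these libraries where they do the work, as an engineer would, in place of code of your own. Each camera call takes 0.05 s, during which the arm holds its last target. There are 200 camera calls.

## Task

Press the ball dispenser's lever pad right down with your fingertips so that its linked lid lifts fully and the dryer ball rolls out into the tray by itself. Then ease the lever all the way back up, slowly enough that the lid closes without slamming, and move clear. Work the lid only through the lever, do not touch the lid or the ball, and leave everything else standing where it is.

Things in the scene. Friction and masses are not known exactly. Their poses are not given: they have to be found in the camera images.
- dispenser: fixed ball dispenser, 280 (x) x 96 (y) x 168 mm tall; origin on the table under the shut lid, +x from tray to hopper back. Clear open-topped hopper x 0 to 134, white tray x -140 to 0 mm (82 wide inside, walls 90 high). Its floor slopes to -x (61 high under lid, 36 at tray front): the ball rolls out within 2 s of the lid lifting. A steel lever on the -y side, pivot x 90, z 90, bears the pad
- lever_pad (a point): centre of the top of the black lever pad (36 x 34 x 8 mm), which stands beside the tray at x -137, y -112, z 131 mm in the dispenser's frame when up. Pressed to its stop it sinks 64 mm on an arc of 230 mm radius (under 6 mm along x), tipping with the lever. A spring pushes it up with about 2 N (up) to 4 N (down), plus damping; let go, it flies up and the lid slams
- lever (a joint): lever angle in rad: 0 up (rest, lid shut), 0.28 pressed down on its stop
- lid (a joint): angle (rad) of the aluminium lid flap, 80 wide x 93 mm tall, hinged along its top edge 160 mm above the dispenser's origin: 0 hangs shut, about 1.12 fully lifted, swung out over the tray. A rod links it to the lever: it turns about 4 times as far
- lid_edge (a point): middle of the lid flap's free lower edge
- ball_center (a point): centre of the grey nubbed plastic dryer ball, 60 mm across, 40 to 85 g; starts in the hopper resting against the shut lid; when dispensed it lies against the tray's front wall, about 100 mm in front (-x) of the dispenser's origin
- organiser: bystander: fixed clear acrylic organiser box with slotted dividers holding clothes pegs, 200 x 160 x 95 mm; origin under its middle
- spray_bottle: bystander, loose: navy trigger spray bottle, 72 mm across, 223 mm tall; origin under its middle
- glass_bottle: bystander, loose: small clear glass bottle with black twist cap, 44 mm across, 101 mm tall, standing on the dispenser's left near the tray; origin under its middle
- brush: bystander, loose: orange plastic scouring brush with an arched handle, 150 x 45 mm, 69 mm tall; origin under its middle, x along it
- scoop_cup: bystander, loose: white plastic measuring mug, 72 mm across, 75 mm tall, standing left of the hopper; origin under its middle
- jar: bystander, loose: jar with metal lid, 72 mm across, 110 mm tall; origin under its middle

How it is judged:
On the way, in this order (a step that is already met when the one before it is completed fails the run):
1. the lever is pressed right down and the lid stands fully lifted (value of joint lid above 1 rad and value of joint lever above 0.25 rad), for 0.2 s.
2. the lid is down again with the ball in the tray (value of joint lid below 0.06 rad and x of ball_center in the frame of dispenser between -0.135 and -0.07 m and y of ball_center in the frame of dispenser between -0.04 and 0.04 m and z of ball_center in the frame of dispenser between 0.05 and 0.095 m), for 0.2 s.
At the end, for the whole second after the job is handed in: ball at rest in the tray (centre 70 to 135 mm in front of the lid's plane, inside the walls), lid within 0.06 rad of shut, lever within 0.02 rad of its upper rest (all of step 2 and value of joint lever below 0.02 rad and linear speed of ball below 0.05 m/s); the robot touches nothing.
It fails at once if the lid slams: it closes through its last 0.35 rad faster than 1.6 rad/s (value of joint lid below 0.35 rad and velocity of joint lid below -1.6 rad/s).
It fails at once if the ball is lifted out (height (world z) of ball_center above 0.14 m).
It fails at once if the robot touches the lid (contact force between any of the fingers, the arm and lid above 0.5 N).
It fails at once if the robot touches the ball (contact force between any of the fingers, the arm and ball above 0.5 N).
It fails at once if a bystander is pushed more than 25 mm, tipped or lifted (distance of any of spray_bottle, glass_bottle, brush, scoop_cup, jar from where it was at the start of the episode above 0.025 m or angle between any of spray_bottle, glass_bottle, brush, scoop_cup, jar's own z axis and vertical above 0.4 rad).
It also fails if it takes over 35 s, if anything falls off the work surface, if the arm or the gripper's body presses on something with over 40 N, if the wrist force passes 120 N, or if a joint passes its speed limit or range.

## Working session

There is one attempt and no reset: what is moved stays moved. The work goes in short steps, Python scripts to look and compute and a tool call to move; the robot and the scene stay as the last step left them, time stands still between calls to the robot, and variables do not carry over. Pictures are saved under pics/ and viewed, at most 10 in all, crops included, and the job is handed in when it is done.

Besides the shell and the picture viewer there is one more tool, called after "Emit:" in YAML: its name, and indented under it one key for each argument. drive_tool: Moves the arm, as the interface text tells. Its arguments: {"type":"object","properties":{"steps":{"type":"array","items":{"type":"array","items":{"type":"number"}}}},"required":["steps"]}

```bash
mkdir -p pics; python3 - <<'E'
from workcell import bot, vision
import cv2, pickle
for n in("scene","top"):
    c=vision.camera(n); cv2.imwrite(f"pics/{n}0.png",c["img"]); pickle.dump(c,open(n+".pkl","wb"))
    print(n,{k:v for k,v in c.items() if k!="img"})
print(bot.state())
E
```

```text
scene {'fx': 370.3057578761898, 'fy': 370.3057578761898, 'cx': 321.13292207729603, 'cy': 200.1393210535115, 'world_from_camera': array([[ 0.08840578, -0.6170452 ,  0.78194606,  1.42965716],
       [ 0.99607945,  0.05727482, -0.06741901, -0.10788228],
       [-0.00318524,  0.78484063,  0.61968947,  0.79806791],
       [ 0.        ,  0.        ,  0.        ,  1.        ]])}
top {'fx': 492.0547625251752, 'fy': 492.0547625251752, 'cx': 316.981411569207, 'cy': 201.33878358829548, 'world_from_camera': array([[-0.00744551,  0.99596732, -0.08940729,  0.47497154],
       [-0.99992981, -0.00823939, -0.00851359, -0.02880643],
       [-0.00921592,  0.08933762,  0.99595876,  1.38319351],
       [ 0.        ,  0.        ,  0.        ,  1.        ]])}
{'time_s': 0.1, 'joint_positions': array([-1.19797574e+00,  4.23765248e-01,  1.63057176e+00,  3.25305582e-06,
        1.08860986e+00, -1.90139623e-02]), 'joint_velocities': array([ 0.00039886, -0.00119069, -0.00083734, -0.00024054,  0.00034508,
        0.0010723 ]), 'tau': array([ 3.67613220e-04, -5.45616567e+01, -2.74324036e+01,  6.45131548e-02,
        1.88093452e-02, -1.41221614e-05]), 'position': array([ 0.2385179 , -0.57717321,  0.22199535]), 'ee_rot': array([-3.08018484e+00, -6.11300420e-01,  3.69736377e-04]), 'wrist_force': array([0.68871521, 0.62155405, 0.85347162]), 'wrist_torque': array([ 0.0591277 , -0.03482663, -0.00838283]), 'gripper_force': 0.0, 'gripper_width': 0.9982308948457339}
```

View pics/scene0.png

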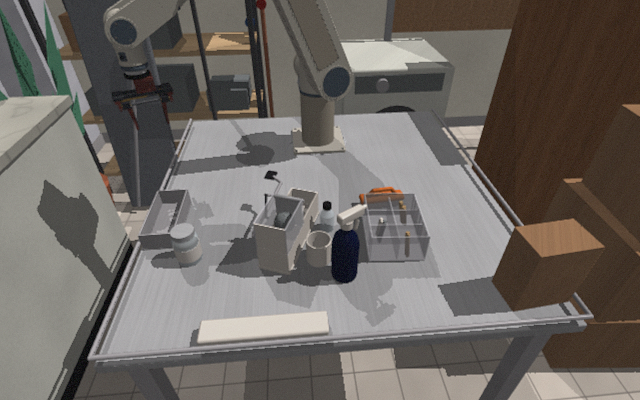

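View pics/top0.png

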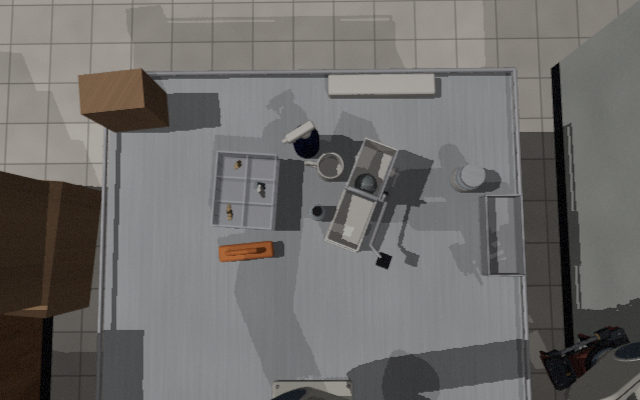

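The top view shows the black pad at about (384,261), the tray front corners at (325,243) and (358,251), and the hopper back corners at (366,140) and (397,152). In the scene view the pad is at about (271,175).

```bash
cat > h.py <<'E'
import numpy as np, cv2, pickle
from scipy.spatial.transform import Rotation as R
def ray(c,p):
    T=c["world_from_camera"]; d=T[:3,:3]@np.array([(p[0]-c["cx"])/c["fx"],-(p[1]-c["cy"])/c["fy"],-1]); return T[:3,3],d
def plane(c,p,z):
    o,d=ray(c,p); return o+d*(z-o[2])/d[2]
def two(c1,p1,c2,p2):
    A=[];b=[]
    for c,p in((c1,p1),(c2,p2)):
        o,d=ray(c,p); d=d/np.linalg.norm(d); P=np.eye(3)-np.outer(d,d); A.append(P);b.append(P@o)
    return np.linalg.lstsq(np.vstack(A),np.hstack(b),rcond=None)[0]
def blob(c,r,th=45):
    x0,y0,x1,y1=r; m=(c["img"][y0:y1,x0:x1].max(2)<th).astype(np.uint8)
    n,l,s,ce=cv2.connectedComponentsWithStats(m); i=1+np.argmax(s[1:,4]); print("blob",s[i],ce[i]+[x0,y0]); return ce[i]+[x0,y0]
E
python3 - <<'E'
from h import *
t=pickle.load(open("top.pkl","rb"));s=pickle.load(open("scene.pkl","rb"))
a=blob(t,(365,245,400,275));b=blob(s,(260,165,282,182))
print("pad",plane(t,a,.131),two(t,a,s,b))
f=[plane(t,p,.09) for p in((325,243),(358,251))];k=[plane(t,p,.168) for p in((366,140),(397,152))]
F=sum(f)/2;K=sum(k)/2;d=K-F;print(F,K,np.linalg.norm(d[:2]),np.degrees(np.arctan2(d[1],d[0])))
d[2]=0;u=d/np.linalg.norm(d);v=np.array([-u[1],u[0],0]);O=F+u*.14
print("O",O,"pad pred",O-.137*u-.112*v)
r=R.from_rotvec([-3.08018484,-.6113,0]).as_matrix();print(r)
for (n,c,p) in (("t",t,(384,261)),("s",s,(271,175))):
    x,y=p;w=c["img"][y-30:y+30,x-30:x+30]; cv2.imwrite(f"pics/{n}c.png",cv2.resize(w,(400,400),interpolation=cv2.INTER_CUBIC))
cv2.imwrite("pics/c.png",np.hstack([cv2.resize(t["img"][125:280,310:430],(390,504)),cv2.resize(s["img"][160:280,240:330],(400,504))]))
E
```

```text
blob [ 11   8  16  16 151] [383.60264901 260.35761589]
blob [ 5  6 12  8 58] [270.06896552 174.44827586]
pad [ 0.4363832  -0.18519686  0.131     ] [ 0.43627783 -0.18589634  0.12766605]
[ 0.47062371 -0.08095188  0.09      ] [ 0.72174759 -0.18081761  0.168     ] 0.27025241257623694 -21.686485057754126
O [ 0.60071447 -0.13268575  0.09      ] pad pred [ 0.43202428 -0.18613308  0.09      ]
[[ 9.24210740e-01  3.81882758e-01 -2.59623934e-04]
 [ 3.81882758e-01 -9.24209851e-01  1.30817881e-03]
 [ 2.59623934e-04 -1.30817881e-03 -9.99999111e-01]]
```

View pics/c.png

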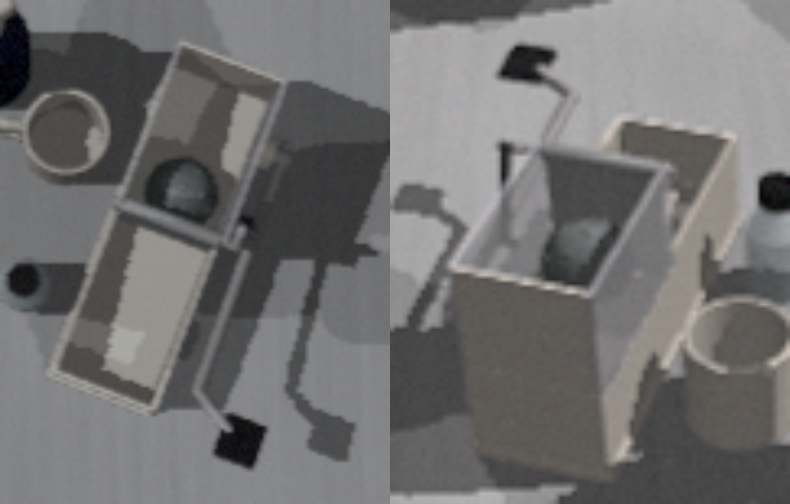

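The enlarged crops confirm the layout: the pad stands beside the tray, the lever runs back on the −y side, and the ball rests behind the shut lid. The pad is at about (0.436, −0.186, 0.131). At its current yaw the gripper body stays clear of both the lid and the hopper, so I'll close the fingers and move above the pad.

Emit:
drive_tool:
  steps:
    - [0, 0, 0, 40, -35, 0, 0]
    - [0, 0, 0, 85, -73, 0, 0]
    - [0, 0, 0, 130, -112, 0, 0]
    - [0, 0, 0, 175, -151, 0, 0]
    - [0, 0, 0, 220, -190, 0, 0]
    - [0, 0, 0, 265, -228, 0, 0]
    - [0, 0, 0, 305, -263, 0, 0]
    - [0, 0, 0, 331, -286, 0, 0]

```text
time_s: 1.1
position: [0.4359, -0.1847, 0.2226]
ee_rot: [-3.081, -0.614, 0.0]
wrist_force: [0.2, 0.3, 0.8]
gripper_width: 0.133
gripper_force: 0.0
```

Emit:
drive_tool:
  steps:
    - [0, 0, 0, 0, 0, 20, 0]
    - [0, 0, 0, 0, 0, 40, 0]
    - [0, 0, 0, 0, 0, 60, 0]
    - [0, 0, 0, 0, 0, 70, 0]
    - [0, 0, 0, 0, 0, 74, 0]
    - [0, 0, 0, 0, 0, 74, 0]

```text
time_s: 1.85
position: [0.4355, -0.187, 0.1488]
ee_rot: [3.081, 0.611, 0.0]
wrist_force: [0.9, -0.4, -0.5]
gripper_width: 0.004
gripper_force: 0.0
```

```bash
python3 - <<'E'
from workcell import bot, vision
from h import *
t=vision.camera("top");s=vision.camera("scene");st=bot.state();print(st["time_s"],st["position"],st["wrist_force"],st["gripper_width"])
cv2.imwrite("pics/c2.png",np.hstack([cv2.resize(t["img"][160:280,310:430],(400,400)),cv2.resize(s["img"][130:230,220:320],(400,400))]))
E
```

```text
1.95 [ 0.43574872 -0.18711073  0.14920043] [-0.37956317  0.78500344 -0.12496058] 0.005423484449381344
```

View pics/c2.png

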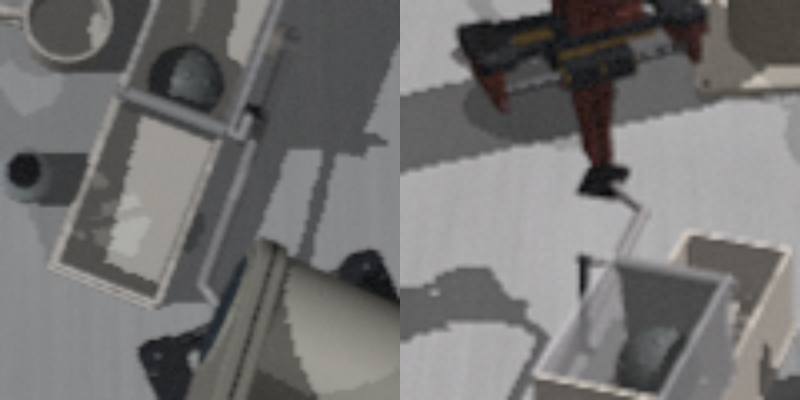

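The closed fingertips are just above the middle of the pad, at about (600,175) in the right half of the crop. Now I'll press.

Emit:
drive_tool:
  steps:
    - [0, 0, 0, 0, 0, 12, 0]
    - [0, 0, 0, 0, 0, 22, 0]
    - [0, 0, 0, 0, 0, 32, 0]
    - [0, 0, 0, 0, 0, 42, 0]
    - [0, 0, 0, 0, 0, 52, 0]
    - [0, 0, 0, 0, 0, 62, 0]
    - [0, 0, 0, 0, 0, 70, 0]
    - [0, 0, 0, 0, 0, 73, 0]

```text
time_s: 2.95
position: [0.4355, -0.1869, 0.0752]
ee_rot: [3.081, 0.611, 0.0]
wrist_force: [-2.2, 0.9, 3.8]
gripper_width: 0.009
gripper_force: 1.8
```

Emit:
drive_tool:
  steps:
    - [0, 0, 0, 0, 0, 2, 0]
    - [0, 0, 0, 0, 0, 4, 0]
    - [0, 0, 0, 0, 0, 5, 0]
    - [0, 0, 0, 0, 0, 5, 0]

```text
time_s: 3.45
position: [0.4358, -0.1871, 0.0709]
ee_rot: [3.081, 0.611, 0.001]
wrist_force: [0.2, 0.8, 3.3]
gripper_width: 0.004
gripper_force: 1.8
```

Emit:
drive_tool:
  steps:
    - [0, 0, 0, 0, 0, 1.5, 0]
    - [0, 0, 0, 0, 0, 3, 0]
    - [0, 0, 0, 0, 0, 3, 0]

```text
time_s: 3.82
position: [0.436, -0.1872, 0.0678]
ee_rot: [3.081, 0.611, 0.002]
wrist_force: [1.2, 0.5, 4.8]
gripper_width: 0.006
gripper_force: 2.4
```

```bash
python3 - <<'E'
from workcell import bot, vision
from h import *
t=vision.camera("top");s=vision.camera("scene");st=bot.state();print(st["time_s"],st["position"],st["wrist_force"])
cv2.imwrite("pics/c3.png",np.hstack([cv2.resize(t["img"][160:280,310:430],(400,400)),cv2.resize(s["img"][160:260,230:330],(400,400))]))
E
```

```text
3.925 [ 0.43595105 -0.18714564  0.06784965] [ 1.35235278 -0.7834026   4.39102995]
```

View pics/c3.png

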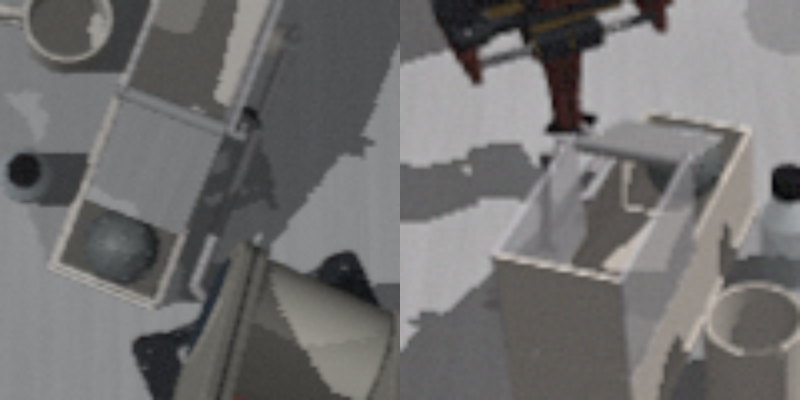

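The lid stands lifted over the tray and the ball lies at the tray front, around (120,245) in the left half of the crop. I'll push a little further to feel for the stop.

Emit:
drive_tool:
  steps:
    - [0, 0, 0, 0, 0, 1, 0]
    - [0, 0, 0, 0, 0, 2, 0]
    - [0, 0, 0, 0, 0, 2, 0]

```text
time_s: 4.3
position: [0.4362, -0.1872, 0.0666]
ee_rot: [3.081, 0.611, 0.002]
wrist_force: [-1.2, 1.7, 16.2]
gripper_width: 0.005
gripper_force: 8.2
```

Emit:
drive_tool:
  steps:
    - [0, 0, 0, 0, 0, 1, 0]
    - [0, 0, 0, 0, 0, 1.5, 0]
    - [0, 0, 0, 0, 0, 1.5, 0]

```text
time_s: 4.68
position: [0.4363, -0.1873, 0.0657]
ee_rot: [3.08, 0.611, 0.003]
wrist_force: [-3.3, 1.8, 24.8]
gripper_width: 0.006
gripper_force: 12.7
```

The force step shows the lever is on its stop. Now I'll ease it back up at about 24 mm/s.

Emit:
drive_tool:
  steps:
    - [0, 0, 0, 0, 0, -3, 0]
    - [0, 0, 0, 0, 0, -6, 0]
    - [0, 0, 0, 0, 0, -9, 0]
    - [0, 0, 0, 0, 0, -12, 0]
    - [0, 0, 0, 0, 0, -15, 0]
    - [0, 0, 0, 0, 0, -18, 0]
    - [0, 0, 0, 0, 0, -21, 0]
    - [0, 0, 0, 0, 0, -24, 0]

```text
time_s: 5.68
position: [0.435, -0.1867, 0.0882]
ee_rot: [-3.081, -0.611, 0.001]
wrist_force: [-0.1, 0.9, 3.2]
gripper_width: 0.002
gripper_force: 1.5
```

Emit:
drive_tool:
  steps:
    - [0, 0, 0, 0, 0, -3, 0]
    - [0, 0, 0, 0, 0, -6, 0]
    - [0, 0, 0, 0, 0, -9, 0]
    - [0, 0, 0, 0, 0, -12, 0]
    - [0, 0, 0, 0, 0, -15, 0]
    - [0, 0, 0, 0, 0, -18, 0]
    - [0, 0, 0, 0, 0, -20, 0]
    - [0, 0, 0, 0, 0, -22, 0]

```text
time_s: 6.68
position: [0.4357, -0.187, 0.1104]
ee_rot: [3.081, 0.611, 0.001]
wrist_force: [1.1, 0.5, 2.3]
gripper_width: 0.003
gripper_force: 1.1
```

Emit:
drive_tool:
  steps:
    - [0, 0, 0, 0, 0, -2, 0]
    - [0, 0, 0, 0, 0, -4, 0]
    - [0, 0, 0, 0, 0, -6, 0]
    - [0, 0, 0, 0, 0, -8, 0]
    - [0, 0, 0, 0, 0, -10, 0]
    - [0, 0, 0, 0, 0, -12, 0]
    - [0, 0, 0, 0, 0, -14, 0]
    - [0, 0, 0, 0, 0, -16, 0]

```text
time_s: 7.68
position: [0.4353, -0.1869, 0.1263]
ee_rot: [-3.081, -0.611, 0.0]
wrist_force: [1.8, -0.2, 1.3]
gripper_width: 0.001
gripper_force: 0.9
```

Emit:
drive_tool:
  steps:
    - [0, 0, 0, 0, 0, -2, 0]
    - [0, 0, 0, 0, 0, -4, 0]
    - [0, 0, 0, 0, 0, -6, 0]
    - [0, 0, 0, 0, 0, -8, 0]
    - [0, 0, 0, 0, 0, -10, 0]
    - [0, 0, 0, 0, 0, -12, 0]
    - [0, 0, 0, 0, 0, -14, 0]
    - [0, 0, 0, 0, 0, -16, 0]

```text
time_s: 8.68
position: [0.4353, -0.1869, 0.1423]
ee_rot: [-3.081, -0.611, 0.0]
wrist_force: [-0.4, 0.3, 0.2]
gripper_width: 0.01
gripper_force: 0.0
```

Now clear of the pad. I'll retreat up and away.

Emit:
drive_tool:
  steps:
    - [0, 0, 0, 0, 0, -25, 0]
    - [0, 0, 0, 0, 0, -60, 0]
    - [0, 0, 0, -20, 17, -80, 0]
    - [0, 0, 0, -60, 50, -80, 0]
    - [0, 0, 0, -100, 86, -80, 0]
    - [0, 0, 0, -145, 125, -80, 0]
    - [0, 0, 0, -180, 155, -80, 0]
    - [0, 0, 0, -180, 155, -80, 0]

```text
time_s: 9.68
position: [0.3269, -0.4011, 0.2222]
ee_rot: [3.082, 0.605, -0.0]
wrist_force: [0.3, 1.1, 0.3]
gripper_width: 0.004
gripper_force: 0.0
```

```bash
python3 - <<'E'
from workcell import bot, vision
from h import *
t=vision.camera("top");s=vision.camera("scene");st=bot.state();print(st["time_s"],st["position"],st["wrist_force"])
cv2.imwrite("pics/c4.png",np.hstack([cv2.resize(t["img"][125:280,290:430],(390,432)),cv2.resize(s["img"][160:260,230:330],(400,432))]))
a=blob(t,(365,245,400,275));print(plane(t,a,.131))
E
```

```text
9.775 [ 0.32791291 -0.39854667  0.22195795] [ 0.0232475   0.01165757 -0.36691572]
blob [ 11   8  15  16 149] [383.59060403 260.34899329]
[ 0.43640505 -0.18516691  0.131     ]
```

View pics/c4.png

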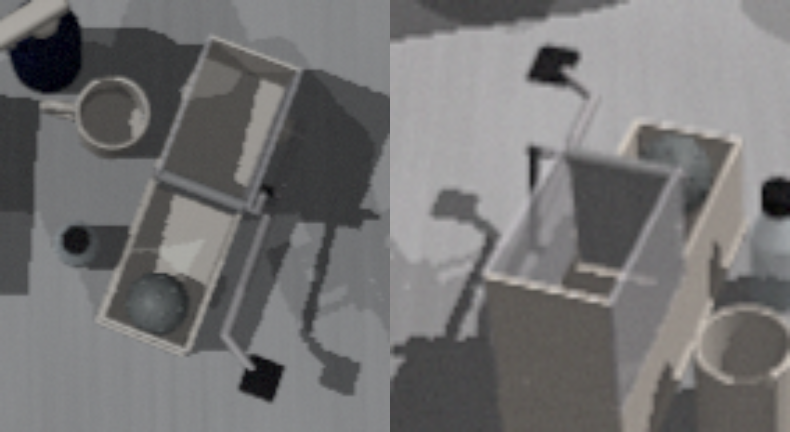

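The lid is shut, the ball lies at the tray front at about (157,303) in the left half, and the pad is back at its starting pixel. The bystanders are where they were.

```bash
python3 -c "
from workcell import ticket
print(ticket.job_done())"
```

```text
the job is handed in; nothing more can be done
None
```

I pressed the lever to its stop, the ball rolled into the tray, and I eased the lid shut and moved the arm clear; the job is handed in at about 10 s, with no verdict returned.

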